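# Lay the scooter wheels down with their brake discs up

### The job

Two scooter wheels have been left standing upright on the bench mat. Push each of them over where it stands, so that both lie flat on the mat with the brake disc facing up, ready for their tyres to be changed. Do not pick the wheels up, and leave the bottle, the cone and the tyre lever alone.

Things in the scene. Friction and masses are not known exactly. Their poses are not given: they have to be found in the camera images.
- left_wheel_center (a point): Left (robot's left). Scooter wheel standing on its tread, brake disc on one side: black tyre 200 mm across, 50 mm wide, alloy rim, about 0.8 kg. Point: wheel centre, on the axle midway across the tyre, 102 mm above the bench top standing, 28 mm lying flat. y axis: along the axle, out of the brake-disc side; standing, z is up and x runs along the tread.
- left_wheel_top (a point): Left wheel. Point on the middle of the tread that is uppermost while this wheel stands, 202 mm above the bench top. Axes as the wheel's. The sidewalls are 25 mm to either side (y); the top 40 mm of the tyre stand clear above the brake disc. A push of 1 to 3 N along y up here rocks the wheel on the edge of its 36 mm wide flat tread; leaning over 12 degrees it falls by itself.
- left_wheel_disc (a point): Left wheel. Centre of the outer face of this wheel's brake disc: a drilled steel ring 110 mm across on dark arms, 32 mm out from the wheel centre along the axle. The alloy hub boss in its middle (26 mm across) ends 39 mm out. On the wheel's other side nothing stands out beyond the tyre. Axes as the wheel's; y points out of the disc.
- right_wheel_center (a point): Right (robot's right). Scooter wheel standing on its tread, brake disc on one side: black tyre 200 mm across, 50 mm wide, alloy rim, about 0.8 kg. Point: wheel centre, on the axle midway across the tyre, 102 mm above the bench top standing, 28 mm lying flat. y axis: along the axle, out of the brake-disc side; standing, z is up and x runs along the tread.
- right_wheel_top (a point): Right wheel. Point on the middle of the tread that is uppermost while this wheel stands, 202 mm above the bench top. Axes as the wheel's. The sidewalls are 25 mm to either side (y); the top 40 mm of the tyre stand clear above the brake disc. A push of 1 to 3 N along y up here rocks the wheel on the edge of its 36 mm wide flat tread; leaning over 12 degrees it falls by itself.
- right_wheel_disc (a point): Right wheel. Centre of the outer face of this wheel's brake disc: a drilled steel ring 110 mm across on dark arms, 32 mm out from the wheel centre along the axle. The alloy hub boss in its middle (26 mm across) ends 39 mm out. On the wheel's other side nothing stands out beyond the tyre. Axes as the wheel's; y points out of the disc.
- bench_mat: The grey rubber mat under the work, fixed on the bench: 660 x 1240 x 3 mm. Origin at the centre of its underside, on the bench top; its top is 3 mm above the bench.
- cone: Bystander: dark steel centring cone, 74 mm across at the foot, 46 mm high, standing farther from the robot than the wheels. Origin at the centre of its underside.
- lube_bottle: Bystander: white plastic bottle with a black cap, 60 mm across, 170 mm high, standing farther from the robot than the wheels. Origin at the centre of its underside.
- tyre_lever: Bystander: steel tyre lever with a black grip, 265 mm long, 22 mm wide, 12 mm high, lying along its own y axis between the wheels. Origin underneath it, near the middle of its length.
Things that resemble listed ones, but are neither listed nor needed, are in the scene too. Leave any yellow look-alike of the part that bears left_wheel_center alone.

How it is judged:
At the end, for the whole second after the job is handed in: Both wheels lie flat on the mat, brake disc up (axle within 0.1 rad of vertical, centre under 40 mm above the bench top), each centre within 220 mm of where it was standing; the bottle, the cone and the tyre lever are within 30 mm of their places and not tipped (angle between each of left_wheel_center, right_wheel_center's own y axis and vertical below 0.1 rad and height (world z) of each of left_wheel_center, right_wheel_center below 0.04 m and distance of each of left_wheel_center, right_wheel_center from where it was at the start of the episode below 0.22 m and distance of each of cone, lube_bottle, tyre_lever from where it was at the start of the episode below 0.03 m and angle between each of cone, lube_bottle, tyre_lever's own z axis and vertical below 0.1 rad); the robot touches nothing.
It fails at once if a wheel is picked up: its centre more than 20 mm higher than it stood, or raised again once it lies (height (world z) of any of left_wheel_center, right_wheel_center above 0.122 m or (angle between left_wheel_center's own y axis and vertical below 0.3 rad and height (world z) of left_wheel_center above 0.075 m) or (angle between right_wheel_center's own y axis and vertical below 0.3 rad and height (world z) of right_wheel_center above 0.075 m)).
It fails at once if a wheel is carried or shoved away: its centre more than 300 mm from where it stood (distance of any of left_wheel_center, right_wheel_center from where it was at the start of the episode above 0.3 m).
It fails at once if the bottle, the cone or the tyre lever is moved by more than 30 mm or knocked over (distance of any of cone, lube_bottle, tyre_lever from where it was at the start of the episode above 0.03 m or angle between any of cone, lube_bottle, tyre_lever's own z axis and vertical above 0.3 rad).
It also fails if it takes over 42 s, if anything falls off the work surface, if the arm or the gripper's body presses on something with over 40 N, if the wrist force passes 120 N, or if a joint passes its speed limit or range.

### The arm

A 6-joint arm with a two-finger parallel gripper is mounted at the origin on the work surface. World frame = base frame: x ahead of the robot, y to its left, z up, the work surface at z = 0. Lengths are in m, angles in rad, forces in N, time in s.
With the tool pointing down it reaches from about 0.3 to 0.75 m from the base axis. Payload 8.5 kg.
Tool frame: the origin (TCP) lies on the centre line of the jaws, within the pads' length; the fingertips stand 11 mm ahead of it and the grasp point (between the pads) lies 8 mm behind it (r.tip_reach is the distance from the TCP to the fingertips, in m); z points along the fingers, y is the line along which they close (so a half turn about z gives the same grasp; the last joint's range is limited). The gripper opens to 85 mm and grips with 20 to 120 N. Pads are 22 mm wide; open, the fingers measure 114 mm over their backs; the gripper's body (76 mm by 85 mm) begins 54 mm behind the grasp point. The pads swing forward as they close: fully open they stand 13 mm farther back than shut.
Start: joints at [1.005, 0.381, 1.297, -0, 1.464, -0.215], TCP at [0.189, 0.516, 0.242] pointing down, gripper open.
Joint ranges: [-3.11, 3.11], [-0.89, 2.33], [0.22, 2.48], [-1.42, 4.56], [0.17, 2.85], [-2.88, 2.88]. Speed limits (rad/s): [2.39, 2.39, 3.14, 3.14, 3.14, 3.14].

### API

Orientations are given as a 3x3 rotation matrix whose columns are the frame's x, y, z axes.
In Python, from workcell import monitor, capture, finish_job, r gives the robot as it stands. The module is installed in compiled form; this text tells all that it offers.
- The arm moves only by the tool jog_arm, never from a script. Its argument "targets" is a list of rows, each an object with "translation": the shift along the tool's x, y, z in mm, a list of three; "roll": the turn about the tool's z in degrees; "fingers": the opening in per cent of the stroke, from 0 (shut) to 100 (fully open). A call has 1 to 12 rows; each row is the pose to reach, as a shift and turn from the pose commanded when the call began, along the tool's axes at that moment; what a row does not reach only later rows make up. A row lasts 1/12 s, in which the tool goes at most 41.7 mm and 7.16 degrees, less where a joint would pass 70% of its speed; a pose out of reach is approached as far as the arm can. A call with a gripper value outside its range is refused whole. The fingers move at their own pace and stop on an object; "newtons" is the grip in N (left out, the last holds). Time passes only in rows, so rows that repeat a pose let the fingers close. It gives the time, the measured TCP pose, the force, the opening and the grip force at its end, in the units of the state.
- monitor.read_state(): the state, without advancing time (a new reading comes with each control period).
- capture(name): name is "side" or "top"; returns a dict with "frame" (400x640x3 uint8, blue, green, red), "fx", "fy", "cx", "cy" (pixels), "dist" ([k1, k2, p1, p2, k3] as OpenCV has them; the pictures are not rectified), "R" (3x3) and "t" (3): a world point X has camera coordinates R X + t. Camera axes: x right, y down, z forward; pixel columns grow to the right and rows downward; lengths in m; the calibration is good to about 2 mm. A picture is of the moment at which its call begins. There is no depth.
- finish_job(): hands the job in; it is judged then, once.
The state is a dict: "t": time; "joints": joint angles; "joint_vel": joint speeds; "joint_efforts": joint torques, N m; "tcp_pos": TCP position; "tool_rot": TCP orientation; "contact_force": force on the tool from outside, world axes, zero at the start; "torque": the same for the moment, N m; "finger_gap": finger opening in m; "finger_force": force on a finger pad.
Only numpy, scipy, OpenCV 4.12 (cv2) and the standard library are available. Lean on these libraries where they do the work, as an engineer would, in place of code of your own. Each camera call takes 0.05 s, during which the arm holds its last target. There are 200 camera calls.

## Working session

There is one attempt and no reset: what is moved stays moved. The work goes in short steps, Python scripts to look and compute and a tool call to move; the robot and the scene stay as the last step left them, time stands still between calls to the robot, and variables do not carry over. Pictures are saved under pics/ and viewed, at most 10 in all, crops included, and the job is handed in when it is done.

Besides the shell and the picture viewer there is one more tool, called after ">>>" as name([rows], argument=value, ...), one row to a line, values as JSON. jog_arm: Moves the arm, as the interface text tells. Its arguments: {"type":"object","properties":{"targets":{"type":"array"},"newtons":{"type":"number"}},"required":["targets"]}

```bash
mkdir -p pics
python3 - <<'E'
from workcell import monitor, capture, r
import cv2,numpy as np
s=monitor.read_state()
print(s['t'],s['tcp_pos'],np.round(s['tool_rot'],3).tolist(),s['finger_gap'],r.tip_reach)
for n in('side','top'):
    c=capture(n);cv2.imwrite(f'pics/{n}0.png',c['frame'])
    np.savez(f'{n}0.npz',**{k:np.array(v) for k,v in c.items()})
    R=np.array(c['R']);print(n,-R.T@np.array(c['t']),R[2],c['fx'])
E
```

```text
0.0 [0.18884214 0.51626828 0.24171507] [[-0.939, 0.344, -0.001], [0.344, 0.939, -0.001], [0.0, -0.001, -1.0]] 0.08543389036871582 0.011
side [ 0.43883191 -0.77824385  0.95702798] [ 0.14025824  0.71071888 -0.68935209] 401.88394436081387
top [0.54080851 0.06849405 1.0582049 ] [ 0.05532516 -0.01401508 -0.99837002] 372.45176537147984
```

View pics/side0.png

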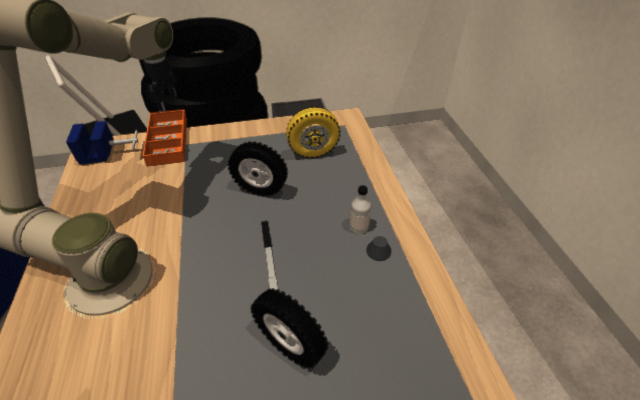

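View pics/top0.png

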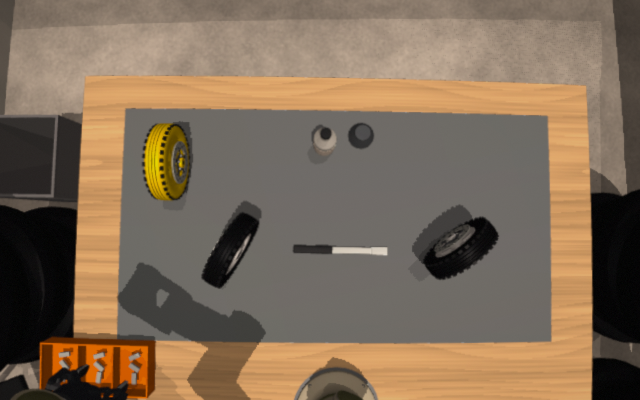

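Run:
```python
import cv2,numpy as np
s=cv2.imread('pics/side0.png');t=cv2.imread('pics/top0.png')
f=lambda i,x,y:cv2.resize(i[y-50:y+50,x-65:x+65],(390,300),interpolation=cv2.INTER_CUBIC)
m=np.vstack([np.hstack([f(s,258,168),f(s,290,328)]),np.hstack([f(t,230,250),f(t,460,248)])])
m=np.clip(m.astype(float)*1.6,0,255).astype('uint8')
cv2.imwrite('pics/crop0.png',m)
```

```text
(no output)
```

View pics/crop0.png

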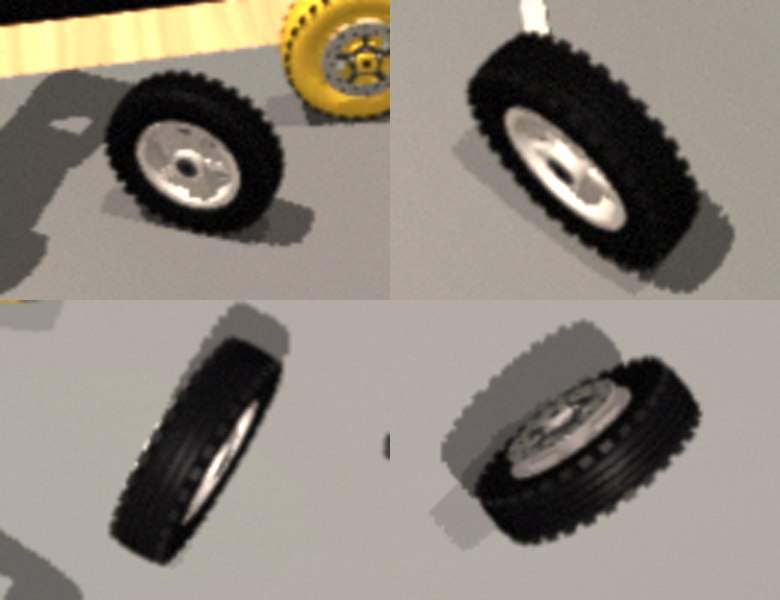

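The side view and the crop show two black wheels. The left one is at side (258,168) / top (230,250), the right one at side (290,328) / top (460,248). The yellow one at (314,133) / (166,162) is the look-alike, so I leave it alone. In the side view both black wheels show plain rims. The right wheel's disc shows in the top view facing up-left, and the left wheel's disc must be on its hidden up-left side. Both therefore have to fall towards the lower right of the top view, and the left one may come down close to the lever's grip.

```bash
cat > h.py <<'E'
import cv2,numpy as np
def load(n): return dict(np.load(n))
def ray(c,p,z):
    K=np.array([[c['fx'],0,c['cx']],[0,c['fy'],c['cy']],[0,0,1.]])
    u=cv2.undistortPoints(np.array(p,float).reshape(-1,1,2),K,np.array(c['dist'],float))[:,0]
    R=np.array(c['R']);C=-R.T@np.array(c['t'])
    d=np.c_[u,np.ones(len(u))]@R
    return C+d*((z-C[2])/d[:,2])[:,None]
def blob(mask,box):
    x0,y0,x1,y1=box
    m=np.zeros_like(mask);m[y0:y1,x0:x1]=mask[y0:y1,x0:x1]
    cs,_=cv2.findContours(m,cv2.RETR_EXTERNAL,cv2.CHAIN_APPROX_NONE)
    return max(cs,key=cv2.contourArea)[:,0]
E
python3 - <<'E'
from h import *
S=load('side0.npz');T=load('top0.npz')
V=S['frame'].max(2);Vt=T['frame'].max(2)
dbg=S['frame'].copy();dt=T['frame'].copy()
for n,b in(('L',(228,140,290,198)),('R',(250,288,330,368))):
    m=((V>95)).astype('uint8')*255
    # rim only: inside filled tyre
    k=blob(cv2.morphologyEx((V<55).astype('uint8')*255,cv2.MORPH_CLOSE,np.ones((3,3))),b)
    fill=np.zeros_like(V);cv2.drawContours(fill,[cv2.convexHull(k)],-1,255,-1);fill=cv2.erode(fill,np.ones((7,7)))
    rim=cv2.convexHull(blob(m&fill,b))[:,0]
    cv2.polylines(dbg,[rim.reshape(-1,1,2)],True,(0,0,255),1)
    hm=np.zeros_like(V);cv2.drawContours(hm,[rim.reshape(-1,1,2)],-1,255,-1)
    rimc=blob(hm,b)
    P=ray(S,rimc,.102)[:,:2]
    o=P.mean(0);e=cv2.fitEllipse(((P-o)*1e4).astype('float32'))
    c=np.array(e[0])/1e4+o;a=np.deg2rad(e[2]);A=np.array([[np.cos(a),-np.sin(a)],[np.sin(a),np.cos(a)]])
    M=A@np.diag((np.array(e[1])/2e4)**2)@A.T
    R=S['R'];C=-R.T@S['t'];s=(c-C[:2])/(C[2]-.102)
    r2=1/(s@np.linalg.inv(M)@s);D=M/r2-np.outer(s,s);w,v=np.linalg.eigh(D)
    d=v[:,1];r2b=r2
    print(n,'rim c',c.round(4),'rz',np.sqrt(r2),'|d|',np.sqrt(w[1]),'yaw tread',np.degrees(np.arctan2(d[1],d[0])))
for n,b in(('L',(195,205,265,295)),('R',(415,205,505,285))):
    k=blob((Vt<42).astype('uint8')*255,b);cv2.polylines(dt,[k.reshape(-1,1,2)],True,(0,0,255),1)
    P=ray(T,k,.102)[:,:2].astype('float32')
    print(n,'top rect z.102',cv2.minAreaRect(P),P.mean(0))
g=T['frame'];hsv=cv2.cvtColor(g,cv2.COLOR_BGR2HSV)
bl=blob((Vt<50).astype('uint8')*255,(280,235,345,265));wh=blob((Vt>125).astype('uint8')*255,(315,235,400,265))
for k in(bl,wh):
    cv2.polylines(dt,[k.reshape(-1,1,2)],True,(0,0,255),1)
    print('lever',ray(T,cv2.boxPoints(cv2.minAreaRect(k)),.012)[:,:2].round(3).tolist())
z=lambda i,x,y:cv2.resize(i[y-50:y+50,x-65:x+65],(390,300),interpolation=cv2.INTER_NEAREST)
cv2.imwrite('pics/dbg.png',np.vstack([np.hstack([z(dbg,258,168),z(dbg,290,328)]),np.hstack([z(dt,230,250),z(dt,460,248)])]))
E
```

```text
L rim c [0.4474 0.249 ] rz 0.04390604710545545 |d| 1.30305821370469 yaw tread 156.30194076171853
R rim c [ 0.4514 -0.321 ] rz 0.0530190642044219 |d| 1.102206386771302 yaw tread 129.40803048739937
L top rect z.102 ((0.45695674419403076, 0.28029510378837585), (0.07316318154335022, 0.20153117179870605), 61.365882873535156) [0.4560553  0.28030178]
R top rect z.102 ((0.46638262271881104, -0.3137223720550537), (0.10241340845823288, 0.20565812289714813), 35.30030822753906) [ 0.4679396 -0.3113846]
lever [[0.463, 0.122], [0.465, 0.018], [0.445, 0.018], [0.444, 0.121]]
lever [[0.459, 0.015], [0.461, -0.139], [0.438, -0.139], [0.437, 0.015]]
```

View pics/dbg.png

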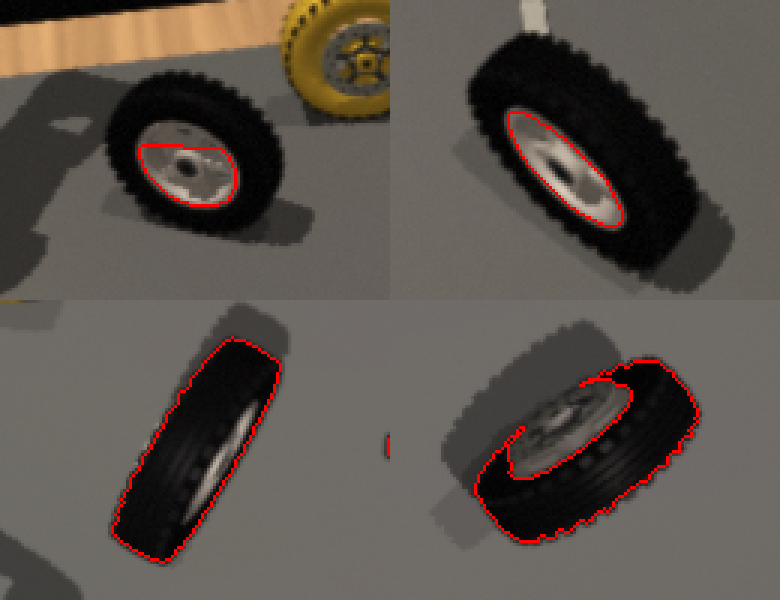

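Run:
```python
from h import *
S=load('side0.npz')
V=S['frame'].max(2)
# wheel rim (left), lower threshold, inside the tyre
fill=np.zeros_like(V);cv2.ellipse(fill,(258,168),(22,22),0,0,360,255,-1)
for th in(50,60,70):
    rim=cv2.convexHull(blob(((V>th).astype('uint8')*255)&fill,(228,140,290,198)))
    e=cv2.fitEllipse(rim);print(th,e,ray(S,[e[0]],.102)[0].round(4))
# tyre outline (dark) in side view: centre
k=blob((V<40).astype('uint8')*255,(222,135,292,200));e=cv2.fitEllipse(cv2.convexHull(k));print(e,ray(S,[e[0]],.102)[0].round(4))
s=np.array
c=s([.456,.280]);d=c-s([.18884,.51627]);print('tool xy mm',1e3*d@s([[-.939,.344],[.344,.939]]))
```

```text
50 ((255.25965881347656, 172.5581817626953), (25.278722763061523, 37.24209213256836), 122.78156280517578) [0.4463 0.2621 0.102 ]
60 ((255.2454071044922, 172.55484008789062), (25.06399917602539, 36.81262969970703), 121.62358093261719) [0.4463 0.2621 0.102 ]
70 ((255.3067626953125, 172.521484375), (24.67922019958496, 36.57073211669922), 121.8521499633789) [0.4465 0.2622 0.102 ]
((258.32952880859375, 169.9901123046875), (50.032798767089844, 65.45427703857422), 127.7342529296875) [0.4576 0.2732 0.102 ]
tool xy mm [-332.14012 -129.95449]
```

The left wheel's centre is about (0.456, 0.280), with its axle at yaw 61°. If it fell where it stands it would land on the lever's grip, because its lying centre would be only about 71 mm from the grip end. So I will hold its top without lifting, turn it about 30° on the spot and then push it over.

>>> jog_arm([
  {"translation": [-35,-14,0],"roll": 4,"fingers": 100},
  {"translation": [-70,-28,0],"roll": 9,"fingers": 100},
  {"translation": [-105,-41,0],"roll": 9,"fingers": 100},
  {"translation": [-140,-55,0],"roll": 9,"fingers": 100},
  {"translation": [-175,-68,0],"roll": 9,"fingers": 100},
  {"translation": [-210,-82,0],"roll": 9,"fingers": 100},
  {"translation": [-245,-96,0],"roll": 9,"fingers": 100},
  {"translation": [-280,-110,0],"roll": 9,"fingers": 100},
  {"translation": [-310,-121,0],"roll": 9,"fingers": 100},
  {"translation": [-332,-130,0],"roll": 9,"fingers": 100},
  {"translation": [-332,-130,0],"roll": 9,"fingers": 100},
  {"translation": [-332,-130,0],"roll": 9,"fingers": 100},
], newtons=20)

```text
t: 1.1
tcp_pos: [0.4565, 0.2796, 0.2418]
tool_rot: [[-0.873, 0.488, -0.001], [0.488, 0.873, -0.0], [0.001, -0.001, -1.0]]
contact_force: [0.4, -0.1, -0.4]
finger_gap: 0.0853
finger_force: 0.0
```

Run:
```python
from workcell import capture
import cv2,numpy as np
f=lambda i,x,y:cv2.resize(i[y-50:y+50,x-65:x+65],(390,300),interpolation=cv2.INTER_CUBIC)
m=np.hstack([f(capture('side')['frame'],258,150),f(capture('top')['frame'],230,250)])
cv2.imwrite('pics/a1.png',np.clip(m*1.6,0,255).astype('uint8'))
```

```text
(no output)
```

View pics/a1.png

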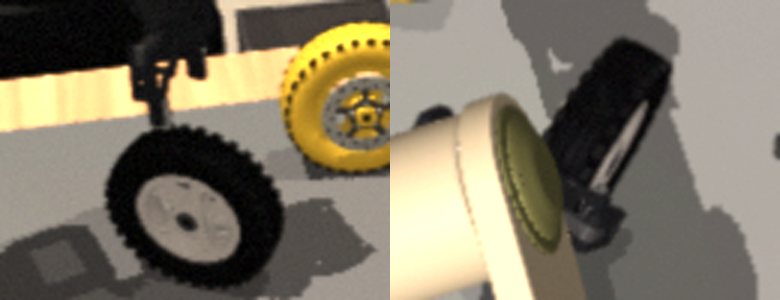

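The open fingers stand over the top of the left wheel, one to each side of it (near finger at crop (155,115), far finger at (200,70)). I descend and close.

>>> jog_arm([
  {"translation": [0,0,20],"roll": 0,"fingers": 100},
  {"translation": [0,0,40],"roll": 0,"fingers": 100},
  {"translation": [0,0,52],"roll": 0,"fingers": 100},
  {"translation": [0,0,52],"roll": 0,"fingers": 80},
  {"translation": [0,0,52],"roll": 0,"fingers": 70},
  {"translation": [0,0,52],"roll": 0,"fingers": 62},
  {"translation": [0,0,52],"roll": 0,"fingers": 56},
  {"translation": [0,0,52],"roll": 0,"fingers": 50},
  {"translation": [0,0,52],"roll": 0,"fingers": 50},
  {"translation": [0,0,52],"roll": 0,"fingers": 50},
], newtons=20)

```text
t: 2.03
tcp_pos: [0.4565, 0.2805, 0.1916]
tool_rot: [[-0.874, 0.486, 0.002], [0.486, 0.874, 0.001], [-0.002, 0.002, -1.0]]
contact_force: [-1.3, -0.9, 6.0]
finger_gap: 0.0493
finger_force: 21.5
```

>>> jog_arm([
  {"translation": [0,0,0],"roll": 3,"fingers": 50},
  {"translation": [0,0,0],"roll": 6,"fingers": 50},
  {"translation": [0,0,0],"roll": 10,"fingers": 50},
  {"translation": [0,0,0],"roll": 14,"fingers": 50},
  {"translation": [0,0,0],"roll": 18,"fingers": 50},
  {"translation": [0,0,0],"roll": 22,"fingers": 50},
  {"translation": [0,0,0],"roll": 26,"fingers": 50},
  {"translation": [0,0,0],"roll": 30,"fingers": 50},
  {"translation": [0,0,0],"roll": 34,"fingers": 50},
  {"translation": [0,0,0],"roll": 37,"fingers": 50},
  {"translation": [0,0,0],"roll": 37,"fingers": 50},
])

```text
t: 2.95
tcp_pos: [0.4574, 0.281, 0.1915]
tool_rot: [[-0.403, 0.915, 0.005], [0.915, 0.403, 0.002], [0.0, 0.005, -1.0]]
contact_force: [2.9, 2.0, 4.0]
finger_gap: 0.0496
finger_force: 21.2
```

>>> jog_arm([
  {"translation": [0,0,0],"roll": 0,"fingers": 65},
  {"translation": [0,0,0],"roll": 0,"fingers": 100},
  {"translation": [0,0,0],"roll": 0,"fingers": 100},
  {"translation": [0,0,0],"roll": 0,"fingers": 100},
  {"translation": [0,0,0],"roll": 0,"fingers": 100},
  {"translation": [0,0,-20],"roll": 0,"fingers": 100},
  {"translation": [0,0,-40],"roll": 0,"fingers": 100},
  {"translation": [0,0,-50],"roll": 0,"fingers": 100},
])

```text
t: 3.62
tcp_pos: [0.4564, 0.2804, 0.2423]
tool_rot: [[-0.405, 0.914, 0.002], [0.914, 0.405, 0.001], [-0.0, 0.002, -1.0]]
contact_force: [0.1, -0.1, -0.3]
finger_gap: 0.085
finger_force: 0.0
```

Run:
```python
from workcell import capture
import cv2,numpy as np
a,b=capture('side')['frame'],capture('top')['frame']
m=np.hstack([cv2.resize(a[100:260,160:360],(400,320)),cv2.resize(b[180:340,180:380],(400,320))])
cv2.imwrite('pics/a2.png',np.clip(m*1.6,0,255).astype('uint8'))
```

```text
(no output)
```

View pics/a2.png

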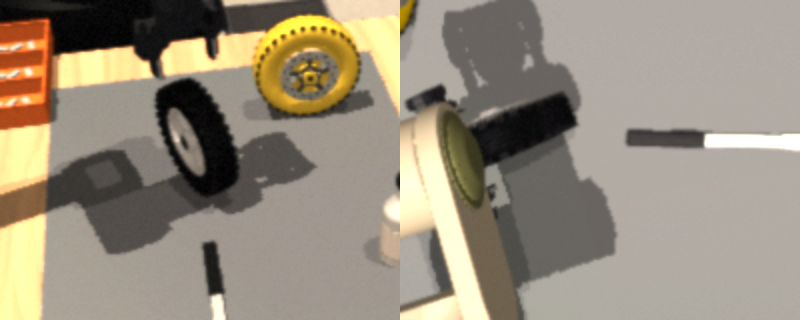

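The left wheel stands upright with its axle now at yaw about 24°. Falling along (-0.91, -0.41), it will clear the lever's grip (crop (630,138)). Next I push it over from the disc side.

>>> jog_arm([
  {"translation": [0,35,-10],"roll": 0,"fingers": 100},
  {"translation": [0,70,-10],"roll": 0,"fingers": 0},
  {"translation": [0,80,-10],"roll": 0,"fingers": 0},
  {"translation": [0,80,0],"roll": 0,"fingers": 0},
  {"translation": [0,80,0],"roll": 0,"fingers": 0},
  {"translation": [0,80,0],"roll": 0,"fingers": 0},
  {"translation": [0,80,15],"roll": 0,"fingers": 0},
  {"translation": [0,80,35],"roll": 0,"fingers": 0},
  {"translation": [0,80,50],"roll": 0,"fingers": 0},
  {"translation": [0,80,50],"roll": 0,"fingers": 0},
])

```text
t: 4.55
tcp_pos: [0.5272, 0.312, 0.1876]
tool_rot: [[-0.405, 0.914, -0.006], [0.914, 0.405, -0.002], [0.0, -0.006, -1.0]]
contact_force: [-0.7, 0.1, -0.3]
finger_gap: -0.0003
finger_force: 0.0
```

>>> jog_arm([
  {"translation": [0,-15,0],"roll": 0,"fingers": 0},
  {"translation": [0,-30,0],"roll": 0,"fingers": 0},
  {"translation": [0,-38,0],"roll": 0,"fingers": 0},
  {"translation": [0,-46,0],"roll": 0,"fingers": 0},
  {"translation": [0,-54,0],"roll": 0,"fingers": 0},
  {"translation": [0,-62,0],"roll": 0,"fingers": 0},
  {"translation": [0,-70,0],"roll": 0,"fingers": 0},
  {"translation": [0,-78,0],"roll": 0,"fingers": 0},
  {"translation": [0,-86,0],"roll": 0,"fingers": 0},
  {"translation": [0,-94,0],"roll": 0,"fingers": 0},
  {"translation": [0,-94,0],"roll": 0,"fingers": 0},
  {"translation": [0,-94,0],"roll": 0,"fingers": 0},
])

```text
t: 5.55
tcp_pos: [0.4431, 0.2746, 0.1905]
tool_rot: [[-0.405, 0.914, 0.0], [0.914, 0.405, 0.0], [-0.0, 0.0, -1.0]]
contact_force: [-0.4, 0.6, 0.8]
finger_gap: 0.0003
finger_force: 0.0
```

>>> jog_arm([
  {"translation": [0,0,-25],"roll": 0,"fingers": 0},
  {"translation": [0,0,-60],"roll": 0,"fingers": 0},
])

```text
t: 5.72
tcp_pos: [0.4426, 0.2743, 0.2487]
tool_rot: [[-0.405, 0.914, -0.006], [0.914, 0.405, -0.002], [0.001, -0.006, -1.0]]
contact_force: [0.7, 0.9, -0.0]
finger_gap: -0.0001
finger_force: 0.0
```

Run:
```python
from workcell import capture
import cv2,numpy as np
a,b=capture('side')['frame'],capture('top')['frame']
m=np.hstack([cv2.resize(a[100:260,160:360],(400,320)),cv2.resize(b[180:340,180:380],(400,320))])
cv2.imwrite('pics/a3.png',np.clip(m*1.6,0,255).astype('uint8'))
```

```text
(no output)
```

View pics/a3.png

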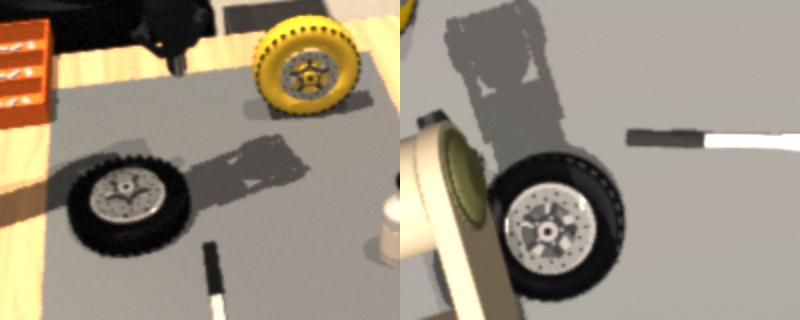

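The left wheel lies flat with its disc up, at top crop (548,230), well clear of the lever. Now the right wheel.

>>> jog_arm([
  {"translation": [-35,-9,0],"roll": 0,"fingers": 0},
  {"translation": [-70,-18,0],"roll": -3,"fingers": 0},
  {"translation": [-108,-28,0],"roll": -6,"fingers": 0},
  {"translation": [-146,-38,0],"roll": -9,"fingers": 0},
  {"translation": [-184,-48,0],"roll": -12,"fingers": 0},
  {"translation": [-222,-57,0],"roll": -12,"fingers": 0},
  {"translation": [-260,-67,0],"roll": -12,"fingers": 0},
  {"translation": [-298,-77,0],"roll": -12,"fingers": 0},
  {"translation": [-336,-87,0],"roll": -12,"fingers": 0},
  {"translation": [-374,-97,0],"roll": -12,"fingers": 0},
  {"translation": [-390,-101,0],"roll": -12,"fingers": 0},
  {"translation": [-400,-104,0],"roll": -12,"fingers": 0},
])

```text
t: 6.82
tcp_pos: [0.5106, -0.1358, 0.2496]
tool_rot: [[-0.584, 0.812, -0.0], [0.812, 0.584, 0.0], [0.0, -0.0, -1.0]]
contact_force: [-0.5, 0.5, 0.2]
finger_gap: -0.0002
finger_force: 0.0
```

>>> jog_arm([
  {"translation": [-30,-15,0],"roll": 0,"fingers": 0},
  {"translation": [-60,-30,0],"roll": 0,"fingers": 0},
  {"translation": [-90,-45,0],"roll": 0,"fingers": 0},
  {"translation": [-117,-58,0],"roll": 0,"fingers": 0},
  {"translation": [-117,-58,0],"roll": 0,"fingers": 0},
  {"translation": [-117,-58,20],"roll": 0,"fingers": 0},
  {"translation": [-117,-58,40],"roll": 0,"fingers": 0},
  {"translation": [-117,-58,57],"roll": 0,"fingers": 0},
  {"translation": [-117,-58,57],"roll": 0,"fingers": 0},
])

```text
t: 7.57
tcp_pos: [0.531, -0.2601, 0.1899]
tool_rot: [[-0.587, 0.809, -0.005], [0.809, 0.587, 0.004], [0.006, -0.002, -1.0]]
contact_force: [0.1, 0.4, -0.6]
finger_gap: -0.0001
finger_force: 0.0
```

>>> jog_arm([
  {"translation": [0,-15,0],"roll": 0,"fingers": 0},
  {"translation": [0,-30,0],"roll": 0,"fingers": 0},
  {"translation": [0,-38,0],"roll": 0,"fingers": 0},
  {"translation": [0,-46,0],"roll": 0,"fingers": 0},
  {"translation": [0,-54,0],"roll": 0,"fingers": 0},
  {"translation": [0,-62,0],"roll": 0,"fingers": 0},
  {"translation": [0,-70,0],"roll": 0,"fingers": 0},
  {"translation": [0,-78,0],"roll": 0,"fingers": 0},
  {"translation": [0,-86,0],"roll": 0,"fingers": 0},
  {"translation": [0,-94,0],"roll": 0,"fingers": 0},
  {"translation": [0,-94,0],"roll": 0,"fingers": 0},
  {"translation": [0,-94,0],"roll": 0,"fingers": 0},
])

```text
t: 8.57
tcp_pos: [0.4555, -0.3174, 0.1933]
tool_rot: [[-0.586, 0.811, 0.0], [0.811, 0.586, 0.0], [0.0, 0.0, -1.0]]
contact_force: [0.5, -0.7, 0.7]
finger_gap: -0.0001
finger_force: 0.0
```

>>> jog_arm([
  {"translation": [0,0,-25],"roll": 0,"fingers": 0},
  {"translation": [0,0,-60],"roll": 0,"fingers": 0},
  {"translation": [20,30,-80],"roll": 0,"fingers": 0},
  {"translation": [40,60,-90],"roll": 0,"fingers": 0},
  {"translation": [60,80,-90],"roll": 0,"fingers": 0},
  {"translation": [60,80,-90],"roll": 0,"fingers": 0},
])

```text
t: 9.07
tcp_pos: [0.4864, -0.2172, 0.2845]
tool_rot: [[-0.59, 0.807, 0.002], [0.807, 0.59, 0.0], [-0.001, 0.002, -1.0]]
contact_force: [0.0, -0.3, 0.6]
finger_gap: -0.0004
finger_force: 0.0
```

Run:
```python
from workcell import capture
import cv2,numpy as np
a,b=capture('side')['frame'],capture('top')['frame']
m=np.hstack([cv2.resize(a[100:400,130:430],(400,400)),cv2.resize(b[80:380,200:500],(400,400))])
cv2.imwrite('pics/a4.png',np.clip(m*1.5,0,255).astype('uint8'))
```

```text
(no output)
```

View pics/a4.png

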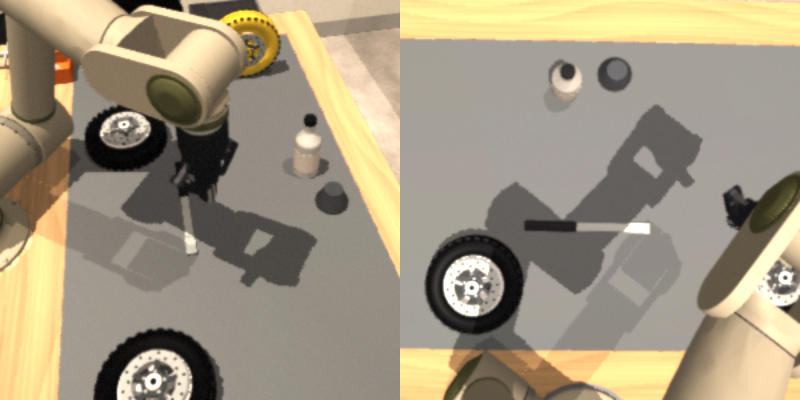

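Both wheels lie flat with the disc up, at side crop (125,130) and (155,380). The bottle, cone and lever have not moved. I check how far each wheel was displaced, then hand in.

Run:
```python
from h import *
from workcell import finish_job
S=load('side0.npz')
P=ray(S,[(130+125*.75,100+130*.75),(130+155*.75,100+380*.75)],.06)[:,:2]
d=np.linalg.norm(P-[[.456,.28],[.467,-.312]],axis=1);print(P,d)
if d.max()<.19: print(finish_job())
```

```text
[[ 0.33440911  0.20884212]
 [ 0.35837593 -0.40006493]] [0.14088218 0.13983783]
the job is handed in; nothing more can be done
None
```

Both wheels lie flat on the mat with the brake disc up, each about 140 mm from where it stood. I gripped the left wheel's top and turned it about 36° on the spot, without lifting, so it would miss the tyre lever. The bottle, cone and lever look unmoved in the pictures. The job is handed in, but no verdict came back.

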